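# Weigh a clock weight on the sprung hook scale

## Robot

A 6-joint arm with a two-finger parallel gripper is mounted at the origin on a cart in front of the work surface, level with it; the furniture and walls round the work are solid. World frame = base frame: x ahead of the robot, y to its left, z up, the work surface at z = 0. Lengths are in m, angles in rad, forces in N, time in s.
With the tool pointing down it reaches from about 0.35 to 0.725 m from the base axis. Payload 6 kg.
Tool frame: the origin (TCP) lies on the centre line of the jaws, within the pads' length; the fingertips stand bot.tips_ahead ahead of it and the grasp point (between the pads) lies 8 mm behind it (bot.tips_ahead is the distance from the TCP to the fingertips, in m); z points along the fingers, y is the line along which they close (so a half turn about z gives the same grasp; the last joint's range is limited). The gripper opens to 85 mm and grips with 20 to 120 N. Pads are 22 mm wide; open, the fingers measure 114 mm over their backs; the gripper's body (76 mm by 85 mm) begins 54 mm behind the grasp point. The pads swing forward as they close: fully open they stand 13 mm farther back than shut.
Start: joints at [1.453, 0.04, 0.085, 0, -1.615, -0.334], TCP at [0.262, 0.54, 0.222] pointing down, gripper open.
Joint ranges: [-2.56, 2.56], [-1.29, 2.01], [-1.08, 1.49], [-3.29, 1.98], [-2.81, -0.18], [-2.99, 2.99]. Speed limits (rad/s): [2.57, 2.57, 3.01, 3.14, 3.14, 3.14].

## Interface

Orientations are given as [roll, pitch, yaw] about the fixed x, y, z axes, in that order (R = Rz(yaw) Ry(pitch) Rx(roll)).
In Python, from workcell import bot gives the robot as it stands.
- The arm moves only by the shell command python3 -m pendant 'ROWS'. ROWS is JSON, a list of rows, each an object with "grip": the closure, from 0 (fully open) to 1 (shut); "delta_pos": the shift along the tool's x, y, z in units of 40 mm (1.0 is 40 mm), a list of three; "angular": the turn, a rotation vector about the tool's x, y, z in units of 5 degrees (1.0 is 5 degrees), a list of three. In form: [{"grip": grip, "delta_pos": [tx, ty, tz], "angular": [wx, wy, wz]}, ...]. A call has exactly 5 rows; each row is the pose to reach, as a shift and turn from the pose commanded when the call began, along the tool's axes at that moment; what a row does not reach only later rows make up. A row lasts 1/12 s, in which the tool goes at most 41.7 mm and 7.16 degrees, less where a joint would pass 70% of its speed; a pose out of reach is approached as far as the arm can. A call with a gripper value outside its range is refused whole. The fingers move at their own pace and stop on an object; the grip force is fixed at half the most. Time passes only in rows, so rows that repeat a pose let the fingers close, or fill a call up. It gives the time, the measured TCP pose, the force, the opening and the grip force at its end, in the units of the state.
- bot.get_state(): the state, without advancing time (a new reading comes with each control period).
- bot.camera(name): name is "scene" or "top" or "wrist"; returns the picture (384x512x3 uint8, red, green, blue); there is no depth.
- bot.camera_model(name): a dict with "camera_matrix" (3x3 intrinsics, pixels), "rvec" (rotation vector, rad) and "tvec" (3), from world to camera coordinates, as OpenCV has them. Camera axes: x right, y down, z forward; pixel columns grow to the right and rows downward; lengths in m; the calibration is good to about 2 mm. A picture is of the moment at which its call begins: read the wrist's pose just before it. camera_model takes no time and is no camera call; for the wrist camera it gives the pose at the moment of the call.
- bot.sign_off(): hands the job in; it is judged then, once.
Trained networks look in the newest picture that a camera, given by its name, has taken for a name from the list of things; names that differ only in an ending like _2 or _b are one class to them, and where a whole thing is asked for, a point or a joint stands for the part that bears it (a point fixed in the world has none). Each returns a list of dicts, best first, with "conf" (0 to 1); they miss things now and then, are a little off and sometimes report something else, mostly with a low value. They report only what shows in the picture. A call takes as long as a camera call. They do not tell look-alikes from the thing itself.
- bot.outline_of(thing, camera): "mask" (384x512 bool, what is visible of it) and "centre" ([column, row] in pixels, amid what is visible of it).
The state is a dict: "t": time; "q": joint angles; "joint_vel": joint speeds; "joint_efforts": joint torques, N m; "ee_pos": TCP position; "orientation": TCP orientation; "force": force on the tool from outside, world axes, zero at the start; "ft_torque": the same for the moment, N m; "finger_gap": opening from 0.0 (shut) to 1.0 (fully open); "finger_force": force on a finger pad.
Only numpy, scipy, OpenCV 4.12 (cv2) and the standard library are available. Lean on these libraries where they do the work, as an engineer would, in place of code of your own. Each camera call takes 0.05 s, during which the arm holds its last target. There are 200 camera calls.

## Task

Weigh the clock weight: hang it by its stirrup on the hook of the spring scale, easing its load fully onto the spring slowly (a few centimetres a second) so that the hook neither drops nor springs up when you let go, and leave it hanging by itself until it has been still for two seconds. Then lift it just as slowly off the hook, set it upright in the round rimmed rest without dropping it, and let go; do not drag the hook to the bottom of its travel or knock other things about.

Things in the scene. Friction and masses are not known exactly. Their poses are not given: they have to be found in the camera images.
- weight: Brass clock weight, standing upright: cylinder 40 mm across and 45 mm tall; over it a steel stirrup (an open window) and on top a square brass finger tab. Total height 134 mm. Origin at the centre of the underside, z up the weight, y along the stirrup's bar. Its mass is not known: 0.15 to 0.60 kg.
- weight_grip (a point): Where to hold the weight: in the finger tab, 119 mm above the weight's underside. The tab is 14 x 14 mm in section (sides along the weight's x and y) and reaches from 94 to 134 mm above the underside. Axes as the weight's.
- weight_bar (a point): Middle of the underside of the stirrup's bar, 88 mm above the weight's underside, 31 mm below weight_grip. The bar is round, 6 mm thick, along the weight's y. The window below it is open along the weight's x, 34 mm wide (y) between the straps and 41 mm high; the stirrup measures 44 mm over the straps. Axes as the weight's.
- scale: Spring scale fixed to the bench: steel foot 12 mm high, grey column 220 mm high, 34 x 60 mm. Origin under the column at bench level; the hook arm (round bar, 7 mm) points along its -x (roughly to the robot; yaw varies), dips to a seat and turns up to a tip. The tip enters the stirrup's window along x, then the bar is lowered into the seat. The foot reaches 85 mm from the origin to -x.
- hook_seat (a point): Seat of the scale's hook, where the underside of the stirrup's bar rests: 123 mm from the column axis along the scale's -x, 185 mm above the bench when unloaded; it sinks as the hook is loaded. Axes as the scale's. The tip, 15 mm further out, tops at 16.5 mm above the seat, the arm behind at 15.5; the hook's lowest point is 7 mm below the seat.
- hook (a joint): How far the hook is drawn down, m: 0 unloaded, end stop at 0.09. Spring of 80 N/m (0.36 N preload, so the weight hangs at 14 to 69 mm), lightly damped. The mechanism is delicate: the hook must not move faster than 0.07 m/s either way nor be drawn past 0.08.
- rest: Round black rest fixed to the bench, 84 mm across, with a rim 9 mm high and a flat floor 72 mm across, 4 mm above the bench. Origin at the centre of its underside.
- screw_tin: Bystander: round metal tin, 56 mm across, 15 mm high; origin under its centre.
- loupe_small: Bystander: small black loupe, 37 mm across, 32 mm high; origin under its centre.
- vial1: Bystander: brown vial with black cap, 31 mm across, 54 mm high; origin under its centre.
- loupe: Bystander: flat black loupe, 54 mm across, 15 mm high; origin under its centre.
- pen_red: Bystander: pen, 140 mm long, 11 mm thick, lying along its y; origin under its centre.
There are look-alikes about, which are no part of the job. What is meant by the weight is not blue or green, and is the larger of those in its own colour.

How it is judged:
By the outcome, as a careful person would: the job done as asked, in the order asked, and still so for the second after the job is handed in, with the robot touching nothing.
It also fails if it takes over 72 s, if anything falls off the work surface, if the arm or the gripper's body presses on something with over 40 N, if the wrist force passes 120 N, or if a joint passes its speed limit or range.

## Working session

There is one attempt and no reset: what is moved stays moved. The work goes in short steps, Python scripts to look and compute and a shell command to move; the robot and the scene stay as the last step left them, time stands still between calls to the robot, and variables do not carry over. Pictures are saved under pics/ and viewed, at most 10 in all, crops included, and the job is handed in when it is done.

```bash
mkdir -p pics; ls; python3 - <<'E'
from workcell import bot
import cv2,numpy as np
s=bot.get_state();print({k:np.round(v,3).tolist() for k,v in s.items()},bot.tips_ahead)
a=[bot.camera(n)for n in("scene","top")]
im=np.hstack(a)[:,:,::-1]
cv2.imwrite("pics/a.png",cv2.resize(im,(800,300)))
cv2.imwrite("pics/scene.png",cv2.resize(a[0][:,:,::-1],(800,600)));cv2.imwrite("pics/top.png",cv2.resize(a[1][:,:,::-1],(800,600)))
for n in("scene","top"):
  m=bot.camera_model(n);R=cv2.Rodrigues(np.array(m["rvec"]))[0];print(n,np.round(-R.T@np.array(m["tvec"]).ravel(),3),np.round(m["camera_matrix"],1).tolist())
  for t in("weight","weight_grip","weight_bar","scale","hook_seat","hook","rest"):
    print(t,[(round(d["conf"],2),np.round(d["centre"]).tolist(),int(d["mask"].sum()))for d in bot.outline_of(t,n)])
E
```

```text
pics
{'t': 0.0, 'q': [1.453, 0.041, 0.084, -0.0, -1.615, -0.334], 'joint_vel': [0.0, -0.0, -0.001, 0.0, -0.0, 0.001], 'joint_efforts': [-0.002, -36.822, 34.741, 6.933, -0.005, -0.0], 'ee_pos': [0.262, 0.54, 0.221], 'orientation': [3.14, -0.0, -0.452], 'force': [-0.78, -0.477, -0.479], 'ft_torque': [-0.041, -0.005, 0.016], 'finger_force': 0.0, 'finger_gap': 1.005} 0.011
scene [-0.053 -0.868  0.975] [[472.6, 0.0, 264.2], [0.0, 472.6, 186.2], [0.0, 0.0, 1.0]]
weight [(0.88, [306.0, 304.0], 533), (0.78, [276.0, 264.0], 294), (0.63, [300.0, 276.0], 374)]
weight_grip [(0.8, [273.0, 265.0], 284), (0.73, [304.0, 308.0], 494), (0.58, [304.0, 272.0], 316), (0.47, [196.0, 187.0], 381), (0.44, [306.0, 242.0], 96), (0.29, [253.0, 182.0], 192)]
weight_bar [(0.96, [303.0, 308.0], 545), (0.88, [305.0, 272.0], 396), (0.86, [276.0, 262.0], 287), (0.59, [308.0, 244.0], 139)]
scale [(0.76, [290.0, 190.0], 1994)]
hook_seat [(0.57, [272.0, 164.0], 174)]
hook [(0.52, [286.0, 155.0], 62)]
rest [(0.55, [196.0, 188.0], 391)]
top [ 0.363 -0.028  1.265] [[352.2, 0.0, 252.6], [0.0, 352.2, 194.3], [0.0, 0.0, 1.0]]
weight [(0.65, [305.0, 228.0], 50), (0.61, [329.0, 222.0], 158), (0.49, [349.0, 237.0], 180), (0.44, [306.0, 205.0], 68)]
weight_grip [(0.53, [348.0, 239.0], 172), (0.5, [304.0, 227.0], 69), (0.46, [327.0, 221.0], 147)]
weight_bar [(0.69, [349.0, 241.0], 201), (0.48, [328.0, 222.0], 155)]
scale [(0.98, [247.0, 177.0], 1213), (0.28, [327.0, 218.0], 151)]
hook_seat [(0.39, [250.0, 185.0], 91)]
hook [(0.56, [249.0, 172.0], 22)]
rest [(0.69, [177.0, 226.0], 443)]
```

View pics/scene.png

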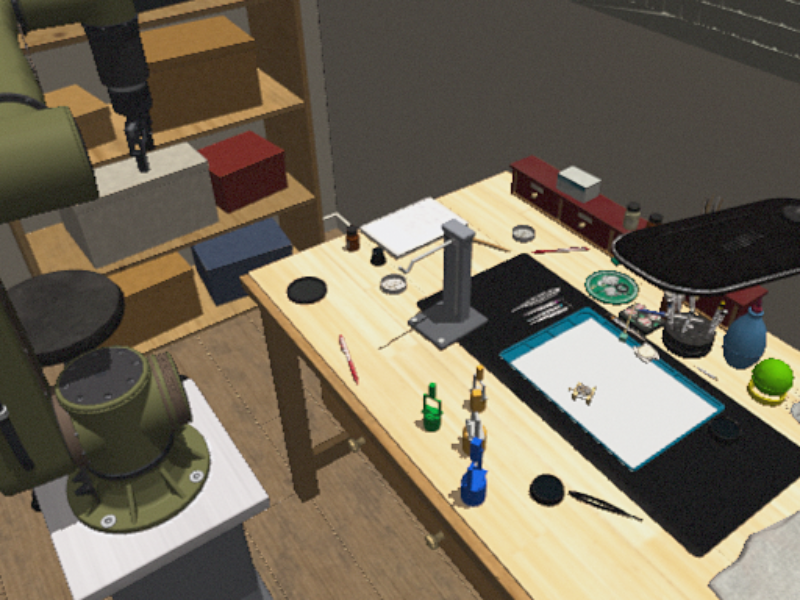

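View pics/top.png

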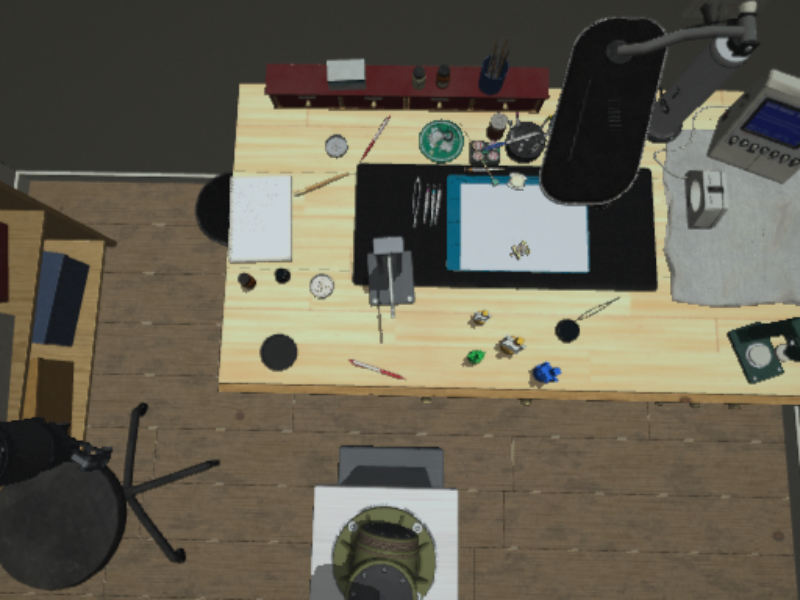

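The weight is one of the two brass ones: top picture (480,318) or (512,345). The rest is at top (279,352), and the hook runs from (388,245) to (393,315). In the scene view the brass ones are at (477,388) and (474,435).

```bash
cat > h.py <<'E'
from workcell import bot
import cv2,numpy as np
def ray(m,uv):
    R=cv2.Rodrigues(np.array(m["rvec"],float))[0];t=np.array(m["tvec"],float).ravel()
    n=cv2.undistortPoints(np.array([[uv]],float),np.array(m["camera_matrix"]),None).ravel()
    return -R.T@t,R.T@np.array([n[0],n[1],1.])
def atz(m,uv,z):
    c,d=ray(m,uv);return c+d*(z-c[2])/d[2]
def proj(m,P):
    return cv2.projectPoints(np.array(P,float).reshape(-1,3),np.array(m["rvec"],float),np.array(m["tvec"],float),np.array(m["camera_matrix"]),None)[0].reshape(-1,2)
def tri(ms,uvs):
    A=np.zeros((3,3));b=np.zeros(3)
    for m,u in zip(ms,uvs):
        c,d=ray(m,u);d/=np.linalg.norm(d);P=np.eye(3)-np.outer(d,d);A+=P;b+=P@c
    return np.linalg.solve(A,b)
E
python3 - <<'E'
from h import *
T=bot.camera_model("top");S=bot.camera_model("scene");k=1/1.5625
f=lambda *a:np.array(a)*k
print("rest",atz(T,f(279,352),.009),atz(S,f(307,290),.009), atz(T,(177,226),.009))
print("hooktip",tri([T,S],[f(393,315),f(403,268)]))
print("hooktip185",atz(T,f(393,315),.195),"coltop",atz(T,f(388,245),.225))
print("brassA",atz(T,f(480,318),.05),atz(S,f(477,388),.06))
print("brassB",atz(T,f(512,345),.05),atz(S,f(474,435),.06))
W=bot.camera_model("wrist");print(W); print(bot.get_state()["q"])
c,d=ray(W,(256,192));print(c,d)
a=bot.camera("top");b=bot.camera("scene")
cv2.imwrite("pics/crops.png",np.vstack([cv2.resize(a[190:250,290:370],(400,300),interpolation=2),cv2.resize(b[230:320,260:380],(400,300),interpolation=2)])[:,:,::-1])
E
```

```text
rest [0.44188518 0.2515504  0.009     ] [0.44230132 0.24345939 0.009     ] [0.43920221 0.25698492 0.009     ]
hooktip [ 0.51085315 -0.01139     0.19197157]
hooktip185 [ 0.50750184 -0.00986072  0.195     ] coltop [0.64058235 0.00251668 0.225     ]
brassA [ 0.52439874 -0.20086535  0.05      ] [ 0.52116691 -0.21711759  0.06      ]
brassB [ 0.46589738 -0.27116658  0.05      ] [ 0.45343992 -0.29325454  0.06      ]
{'camera_matrix': array([[297.47744689,   0.        , 257.80065282],
       [  0.        , 297.47744689, 192.55138842],
       [  0.        ,   0.        ,   1.        ]]), 'rvec': array([-1.57303071,  2.51268113,  0.36879336]), 'tvec': array([ 0.60041851, -0.03816957,  0.38027738])}
[ 1.45271023e+00  4.01597478e-02  8.48262617e-02  1.09258841e-05
 -1.61551348e+00 -3.33737760e-01]
[0.32771438 0.50833186 0.37519622] [-0.2542594   0.13019333 -0.95835376]
```

View pics/crops.png

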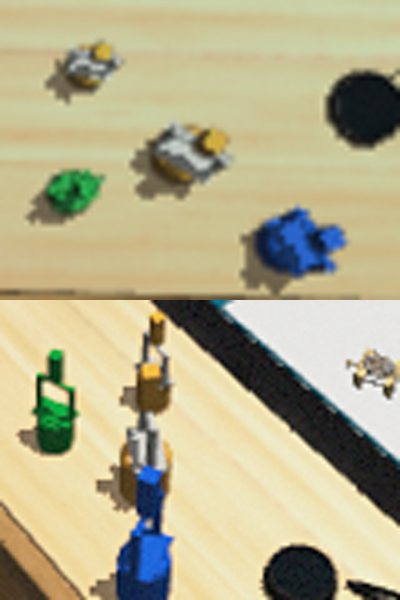

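Brass B (crop 190,150; world about 0.46,-0.28) is clearly the larger one. I plan the transit to a viewing pose in front of the hook, and then on to the weight.

```bash
cat >> h.py <<'E'
from scipy.spatial.transform import Rotation as Ro
def plan(wps,p=None,rpy=None):
    """wps: list of (x,y,z,yaw), tool down; prints rows units from pose p"""
    s=bot.get_state();p=np.array(s["ee_pos"] if p is None else p)
    R=Ro.from_euler("xyz",s["orientation"] if rpy is None else rpy)
    for w in wps:
        q=np.array(w[:3]);R2=Ro.from_euler("xyz",[np.pi,0,w[3]])
        print("d",np.round(R.inv().apply(q-p)/.04,2).tolist(),"a",np.round(np.degrees((R.inv()*R2).as_rotvec())/5,2).tolist())
        p,R=q,R2
E
python3 - <<'E'
from h import *
a=np.array([.262,.54,.222,-.452]);b=np.array([.42,0.,.33,-3.04]);c=np.array([.42,-.24,.30,-3.04])
plan([a+(b-a)*i/5 for i in range(1,6)]+[(b+c)/2,c])
E
```

```text
d [1.89, 2.08, -0.54] a [0.0, -0.0, 5.93]
d [2.67, 0.88, -0.54] a [-0.0, -0.0, 5.93]
d [2.76, -0.56, -0.54] a [0.0, -0.0, 5.93]
d [2.12, -1.85, -0.54] a [-0.0, -0.0, 5.93]
d [0.92, -2.66, -0.54] a [0.0, -0.0, 5.93]
d [0.3, -2.98, 0.38] a [0.0, 0.0, 0.0]
d [0.3, -2.98, 0.38] a [0.0, 0.0, 0.0]
```

```bash
python3 -m pendant '[{"grip":0,"delta_pos":[0.4,0.4,-0.1],"angular":[0,0,1.2]},{"grip":0,"delta_pos":[0.8,0.8,-0.2],"angular":[0,0,2.4]},{"grip":0,"delta_pos":[1.9,2.1,-0.54],"angular":[0,0,5.93]},{"grip":0,"delta_pos":[1.9,2.1,-0.54],"angular":[0,0,5.93]},{"grip":0,"delta_pos":[1.9,2.1,-0.54],"angular":[0,0,5.93]}]'
python3 -m pendant '[{"grip":0,"delta_pos":[0.6,0.2,-0.1],"angular":[0,0,1.2]},{"grip":0,"delta_pos":[1.2,0.4,-0.2],"angular":[0,0,2.4]},{"grip":0,"delta_pos":[1.8,0.6,-0.4],"angular":[0,0,3.6]},{"grip":0,"delta_pos":[2.67,0.88,-0.54],"angular":[0,0,5.93]},{"grip":0,"delta_pos":[2.67,0.88,-0.54],"angular":[0,0,5.93]}]'
python3 -m pendant '[{"grip":0,"delta_pos":[0.6,-0.1,-0.1],"angular":[0,0,1.2]},{"grip":0,"delta_pos":[1.2,-0.2,-0.2],"angular":[0,0,2.4]},{"grip":0,"delta_pos":[1.8,-0.4,-0.4],"angular":[0,0,3.6]},{"grip":0,"delta_pos":[2.76,-0.56,-0.54],"angular":[0,0,5.93]},{"grip":0,"delta_pos":[2.76,-0.56,-0.54],"angular":[0,0,5.93]}]'
python3 -m pendant '[{"grip":0,"delta_pos":[0.4,-0.4,-0.1],"angular":[0,0,1.2]},{"grip":0,"delta_pos":[0.8,-0.8,-0.2],"angular":[0,0,2.4]},{"grip":0,"delta_pos":[1.3,-1.2,-0.4],"angular":[0,0,3.6]},{"grip":0,"delta_pos":[2.12,-1.85,-0.54],"angular":[0,0,5.93]},{"grip":0,"delta_pos":[2.12,-1.85,-0.54],"angular":[0,0,5.93]}]'
python3 -m pendant '[{"grip":0,"delta_pos":[0.2,-0.6,-0.1],"angular":[0,0,1.2]},{"grip":0,"delta_pos":[0.4,-1.2,-0.2],"angular":[0,0,2.4]},{"grip":0,"delta_pos":[0.6,-1.8,-0.4],"angular":[0,0,3.6]},{"grip":0,"delta_pos":[0.92,-2.66,-0.54],"angular":[0,0,5.93]},{"grip":0,"delta_pos":[0.92,-2.66,-0.54],"angular":[0,0,5.93]}]'
python3 - <<'E'
from h import *
W=bot.camera_model("wrist");a=bot.camera("wrist");np.savez("w1.npz",**W)
cv2.imwrite("pics/w1.png",cv2.resize(a[:,:,::-1],(800,600)))
for t in("hook_seat","hook","scale"):print(t,[(round(d["conf"],2),np.round(d["centre"]).tolist(),int(d["mask"].sum()))for d in bot.outline_of(t,"wrist")])
E
```

```text
t: 1.32
ee_pos: [0.2952, 0.4282, 0.2472]
orientation: [-3.137, 0.002, -0.978]
force: [0.0, 1.7, 1.1]
finger_gap: 1.0
finger_force: 0.0
t: 1.73
ee_pos: [0.3266, 0.3197, 0.2686]
orientation: [-3.138, 0.003, -1.496]
force: [0.9, 1.4, 1.9]
finger_gap: 0.999
finger_force: 0.0
t: 2.15
ee_pos: [0.358, 0.2111, 0.2899]
orientation: [-3.139, 0.004, -2.014]
force: [0.2, 0.4, 0.8]
finger_gap: 1.001
finger_force: 0.0
t: 2.57
ee_pos: [0.3893, 0.102, 0.3111]
orientation: [-3.14, 0.003, -2.534]
force: [-0.8, -0.2, -0.1]
finger_gap: 1.0
finger_force: 0.0
t: 2.98
ee_pos: [0.4207, -0.0058, 0.3317]
orientation: [-3.14, 0.002, -3.052]
force: [-0.3, 0.3, 0.9]
finger_gap: 1.003
finger_force: 0.0
hook_seat [(0.97, [248.0, 296.0], 489)]
hook [(0.56, [248.0, 293.0], 553)]
scale [(0.62, [13.0, 183.0], 868)]
```

```bash
python3 -m pendant '[{"grip":0,"delta_pos":[0.1,-0.6,0],"angular":[0,0,0]},{"grip":0,"delta_pos":[0.1,-1.2,0.1],"angular":[0,0,0]},{"grip":0,"delta_pos":[0.2,-1.8,0.2],"angular":[0,0,0]},{"grip":0,"delta_pos":[0.2,-2.4,0.3],"angular":[0,0,0]},{"grip":0,"delta_pos":[0.3,-3,0.4],"angular":[0,0,0]}]'
python3 -m pendant '[{"grip":0,"delta_pos":[0.1,-0.6,0],"angular":[0,0,0]},{"grip":0,"delta_pos":[0.1,-1.2,0.1],"angular":[0,0,0]},{"grip":0,"delta_pos":[0.2,-1.8,0.2],"angular":[0,0,0]},{"grip":0,"delta_pos":[0.2,-2.4,0.3],"angular":[0,0,0]},{"grip":0,"delta_pos":[0.3,-3,0.4],"angular":[0,0,0]}]'
python3 - <<'E'
from h import *
W=bot.camera_model("wrist");a=bot.camera("wrist");np.savez("w2.npz",**W)
cv2.imwrite("pics/w2.png",cv2.resize(a[:,:,::-1],(800,600)))
for t in("weight","weight_grip","weight_bar"):print(t,[(round(d["conf"],2),np.round(d["centre"]).tolist(),int(d["mask"].sum()))for d in bot.outline_of(t,"wrist")])
E
```

```text
t: 3.6
ee_pos: [0.4206, -0.1213, 0.3137]
orientation: [3.141, -0.0, -3.034]
force: [-0.1, 0.2, 0.0]
finger_gap: 0.996
finger_force: 0.0
t: 4.02
ee_pos: [0.4213, -0.242, 0.2977]
orientation: [3.141, -0.0, -3.034]
force: [0.8, 0.5, -0.1]
finger_gap: 0.997
finger_force: 0.0
weight [(0.9, [289.0, 176.0], 598), (0.81, [179.0, 144.0], 1266), (0.77, [273.0, 233.0], 618), (0.63, [144.0, 200.0], 975), (0.56, [233.0, 192.0], 1099)]
weight_grip [(0.95, [290.0, 174.0], 559), (0.79, [275.0, 232.0], 694), (0.73, [236.0, 191.0], 1131), (0.66, [179.0, 143.0], 1268)]
weight_bar [(0.69, [232.0, 192.0], 1155), (0.64, [291.0, 175.0], 601), (0.56, [272.0, 232.0], 601), (0.55, [180.0, 142.0], 1204)]
```

View pics/w1.png

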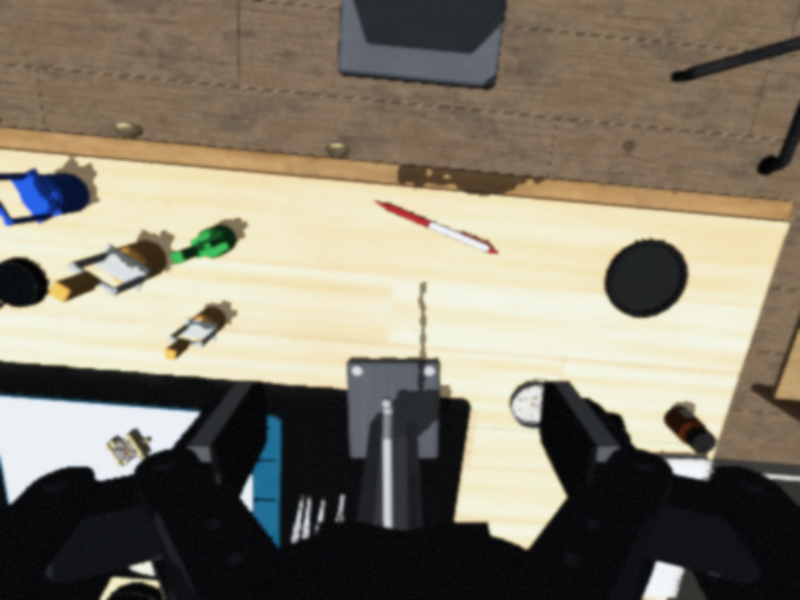

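View pics/w2.png

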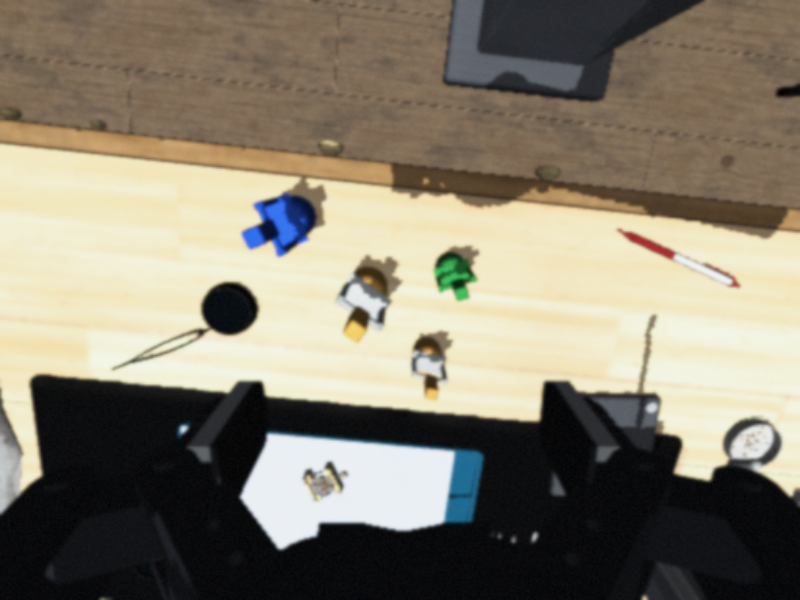

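The large brass weight is at w2 (365,300) with its tab near (357,328). The hook tip is at w1 (387,407) with the arm running down the picture, and the rest is at w1 (646,277). Next I zoom in for the pixel positions.

```bash
python3 - <<'E'
import cv2,numpy as np
from h import *
a=cv2.imread("pics/w2.png")  # 800 scale
b=cv2.imread("pics/w1.png")
x=cv2.resize(a[250:350,315:415],(600,600),interpolation=cv2.INTER_CUBIC)
cv2.imwrite("pics/c2.png",x)
W=dict(np.load("w2.npz"))
k=1/1.5625
for z,uv in((.134,(357,330)),(.134,(354,324)),(.091,(341,300)),(.091,(383,325)),(.02,(371,280))): print(uv,z,atz(W,np.array(uv)*k,z).round(4))
W1=dict(np.load("w1.npz"));s=[(387,407),(389,525)]
print("tip",atz(W1,np.array(s[0])*k,.2015).round(4),"arm",atz(W1,np.array(s[1])*k,.2005).round(4))
print("rest",atz(W1,np.array((646,277))*k,.009).round(4))
E
```

```text
(357, 330) 0.134 [ 0.4684 -0.2698  0.134 ]
(354, 324) 0.134 [ 0.464  -0.2723  0.134 ]
(341, 300) 0.091 [ 0.4603 -0.2874  0.091 ]
(383, 325) 0.091 [ 0.478  -0.2517  0.091 ]
(371, 280) 0.02 [ 0.4594 -0.2678  0.02  ]
tip [ 0.509  -0.0084  0.2015] arm [0.608  0.001  0.2005]
rest [0.4413 0.2529 0.009 ]
```

View pics/c2.png

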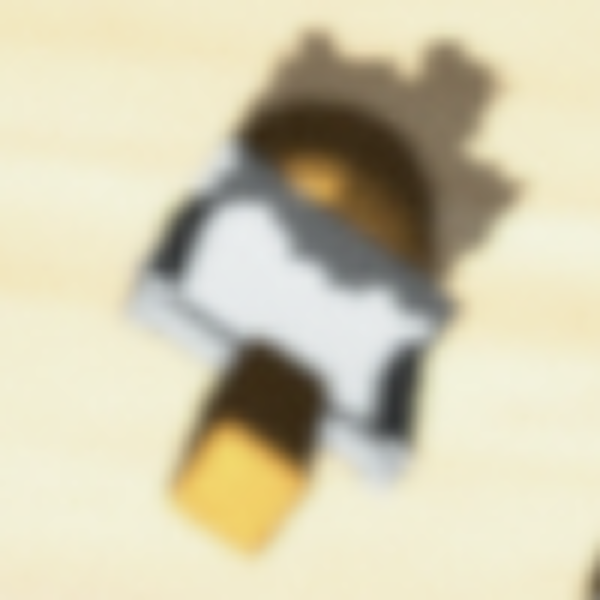

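```bash
python3 - <<'E'
from h import *
W=dict(np.load("w2.npz"));g=lambda x,y,z:atz(W,np.array((315+x/6-.5,250+y/6-.5))/1.5625,z)
for P in ([(228,420),(308,468)],[(172,490),(250,555)],[(228,420),(172,490)],[(308,468),(250,555)]):
  d=g(*P[1],.134)-g(*P[0],.134);print("tab edge",np.degrees(np.arctan2(d[1],d[0])).round(1),np.linalg.norm(d).round(4))
d=g(390,482,.091)-g(133,305,.091);print("bar",np.degrees(np.arctan2(d[1],d[0])),np.linalg.norm(d))
c=g(240,484,.134);print(c)
print(((g(390,482,.091)+g(133,305,.091))/2))
yw=-np.pi-np.radians(30)
plan([(c[0],c[1],.21,yw),(c[0],c[1],.113,yw)])
E
```

```text
tab edge 63.3 0.0113
tab edge 53.6 0.0125
tab edge -32.1 0.0114
tab edge -26.9 0.0134
bar 59.63515993358218 0.04258130039389567
[ 0.46867512 -0.27158631  0.134     ]
[ 0.47170412 -0.2725233   0.091     ]
d [-1.11, -0.87, 2.19] a [-0.0, -0.01, 7.2]
d [-0.0, -0.0, 2.42] a [0.0, 0.0, 0.0]
```

```bash
python3 -m pendant '[{"grip":0.4,"delta_pos":[-0.3,-0.2,0.4],"angular":[0,0,1.4]},{"grip":0.4,"delta_pos":[-0.6,-0.4,0.8],"angular":[0,0,2.8]},{"grip":0.4,"delta_pos":[-0.8,-0.6,1.3],"angular":[0,0,4.2]},{"grip":0.4,"delta_pos":[-1,-0.8,1.8],"angular":[0,0,5.6]},{"grip":0.4,"delta_pos":[-1.11,-0.87,2.19],"angular":[0,0,6.9]}]'
python3 -m pendant '[{"grip":0.4,"delta_pos":[0,0,0],"angular":[0,0,0.3]},{"grip":0.4,"delta_pos":[0,0,0],"angular":[0,0,0.3]},{"grip":0.4,"delta_pos":[0,0,0],"angular":[0,0,0.3]},{"grip":0.4,"delta_pos":[0,0,0],"angular":[0,0,0.3]},{"grip":0.4,"delta_pos":[0,0,0],"angular":[0,0,0.3]}]'
python3 - <<'E'
from h import *
W=bot.camera_model("wrist");a=bot.camera("wrist")
cv2.imwrite("pics/w3.png",cv2.resize(a[:,:,::-1],(800,600)))
s=bot.get_state();print(s["ee_pos"],s["orientation"])
print(proj(W,[[.4687,-.2716,.134],[.51,-.2,.1]]).round(1), proj(W,[[s["ee_pos"][0],s["ee_pos"][1],.134]]))
h=cv2.cvtColor(a,cv2.COLOR_RGB2HSV);m=((h[...,0]>15)&(h[...,0]<28)&(h[...,1]>150)&(h[...,2]>180)).astype(np.uint8)
n,_,st,ce=cv2.connectedComponentsWithStats(m)
for i in range(1,n):
  if st[i,4]>40:print(st[i],ce[i].round(1),atz(W,ce[i],.134).round(4))
E
```

```text
t: 4.63
ee_pos: [0.4694, -0.2709, 0.2089]
orientation: [3.141, -0.001, 2.639]
force: [-0.0, 0.0, -0.0]
finger_gap: 0.602
finger_force: 0.0
t: 5.05
ee_pos: [0.4688, -0.2719, 0.2118]
orientation: [3.141, 0.002, 2.618]
force: [-0.3, -0.6, 0.4]
finger_gap: 0.601
finger_force: 0.0
[ 0.46873624 -0.27201387  0.21160483] [3.14112345e+00 1.69532179e-03 2.61715469e+00]
[[257.5 197. ]
 [347.  185.8]] [[257.05107351 197.29791467]]
```

View pics/w3.png

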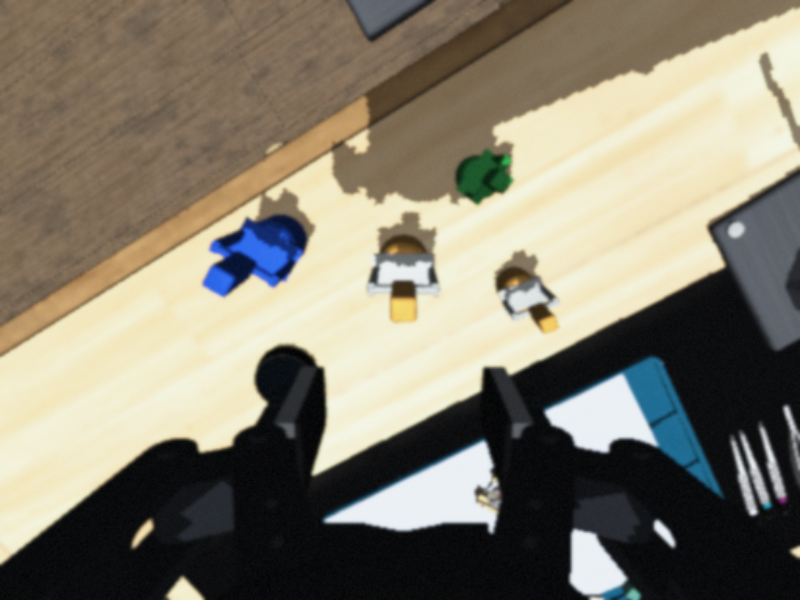

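The tab shows at (403,309), which is where it was predicted, and the stirrup is square to the jaws. I descend and grip.

```bash
python3 -m pendant '[{"grip":0.4,"delta_pos":[0,0,0.5],"angular":[0,0,0]},{"grip":0.4,"delta_pos":[0,0,1],"angular":[0,0,0]},{"grip":0.4,"delta_pos":[0,0,1.5],"angular":[0,0,0]},{"grip":0.4,"delta_pos":[0,0,2],"angular":[0,0,0]},{"grip":0.4,"delta_pos":[0,0,2.45],"angular":[0,0,0]}]'
python3 -m pendant '[{"grip":0.4,"delta_pos":[0,0,0],"angular":[0,0,0]},{"grip":0.6,"delta_pos":[0,0,0],"angular":[0,0,0]},{"grip":0.7,"delta_pos":[0,0,0],"angular":[0,0,0]},{"grip":0.8,"delta_pos":[0,0,0],"angular":[0,0,0]},{"grip":0.9,"delta_pos":[0,0,0],"angular":[0,0,0]}]'
python3 -m pendant '[{"grip":1,"delta_pos":[0,0,0],"angular":[0,0,0]},{"grip":1,"delta_pos":[0,0,0],"angular":[0,0,0]},{"grip":1,"delta_pos":[0,0,0],"angular":[0,0,0]},{"grip":1,"delta_pos":[0,0,0],"angular":[0,0,0]},{"grip":1,"delta_pos":[0,0,0],"angular":[0,0,0]}]'
python3 -m pendant '[{"grip":1,"delta_pos":[0,0,-0.1],"angular":[0,0,0]},{"grip":1,"delta_pos":[0,0,-0.2],"angular":[0,0,0]},{"grip":1,"delta_pos":[0,0,-0.4],"angular":[0,0,0]},{"grip":1,"delta_pos":[0,0,-0.5],"angular":[0,0,0]},{"grip":1,"delta_pos":[0,0,-0.5],"angular":[0,0,0]}]'
python3 -c "
from h import *
print(bot.get_state()['force'])"
```

```text
t: 5.52
ee_pos: [0.4683, -0.2722, 0.1119]
orientation: [3.141, 0.0, 2.616]
force: [0.7, 0.3, 0.0]
finger_gap: 0.602
finger_force: 0.0
t: 5.93
ee_pos: [0.4694, -0.2727, 0.1148]
orientation: [3.141, 0.003, 2.616]
force: [0.4, 0.1, 2.6]
finger_gap: 0.139
finger_force: 59.1
t: 6.35
ee_pos: [0.4694, -0.2728, 0.1147]
orientation: [3.141, 0.004, 2.616]
force: [0.6, 1.2, 6.6]
finger_gap: 0.137
finger_force: 59.4
t: 6.77
ee_pos: [0.4688, -0.2727, 0.134]
orientation: [3.142, 0.002, 2.616]
force: [0.4, -0.9, -2.9]
finger_gap: 0.137
finger_force: 58.6
[ 0.40028758 -0.89071582 -2.91263286]
```

Gripped; the weight reads about 2.9 N, so I expect the hook to sink about 32 mm. I carry it to a point in front of the hook.

```bash
python3 -m pendant '[{"grip":1,"delta_pos":[0,0,-0.5],"angular":[0,0,0]},{"grip":1,"delta_pos":[0,0,-1.2],"angular":[0,0,0]},{"grip":1,"delta_pos":[0,0,-2],"angular":[0,0,0]},{"grip":1,"delta_pos":[0,0,-2.8],"angular":[0,0,0]},{"grip":1,"delta_pos":[0,0,-3.4],"angular":[0,0,0]}]'
python3 - <<'E'
from h import *
u=np.array([np.cos(.095),np.sin(.095)]);seat=np.array([.524,-.007]);p=seat-.07*u
a=np.array([*bot.get_state()["ee_pos"],2.616]);b=np.array([*p,.27,3.236])
plan([a+(b-a)*i/2 for i in(1,2)])
E
```

```text
t: 7.18
ee_pos: [0.4684, -0.2727, 0.2715]
orientation: [-3.142, 0.002, 2.615]
force: [0.0, 0.1, -2.6]
finger_gap: 0.138
finger_force: 59.0
d [1.78, 2.71, 0.01] a [-0.0, 0.03, -3.56]
d [0.87, 3.13, 0.02] a [-0.0, 0.0, -3.55]
```

```bash
python3 -m pendant '[{"grip":1,"delta_pos":[0.2,0.3,0],"angular":[0,0,-0.5]},{"grip":1,"delta_pos":[0.5,0.8,0],"angular":[0,0,-1.2]},{"grip":1,"delta_pos":[0.9,1.4,0],"angular":[0,0,-2]},{"grip":1,"delta_pos":[1.3,2,0],"angular":[0,0,-2.8]},{"grip":1,"delta_pos":[1.78,2.71,0],"angular":[0,0,-3.56]}]'
python3 -m pendant '[{"grip":1,"delta_pos":[0.2,0.8,0],"angular":[0,0,-0.8]},{"grip":1,"delta_pos":[0.4,1.5,0],"angular":[0,0,-1.8]},{"grip":1,"delta_pos":[0.6,2.2,0],"angular":[0,0,-2.6]},{"grip":1,"delta_pos":[0.8,2.8,0],"angular":[0,0,-3.2]},{"grip":1,"delta_pos":[0.87,3.13,0],"angular":[0,0,-3.55]}]'
python3 -m pendant '[{"grip":1,"delta_pos":[0,0,0.1],"angular":[0,0,0]},{"grip":1,"delta_pos":[0,0,0.3],"angular":[0,0,0]},{"grip":1,"delta_pos":[0,0,0.5],"angular":[0,0,0]},{"grip":1,"delta_pos":[0,0,0.7],"angular":[0,0,0]},{"grip":1,"delta_pos":[0,0,0.8],"angular":[0,0,0]}]'
python3 - <<'E'
from h import *
W=bot.camera_model("wrist");a=bot.camera("wrist");np.savez("w4.npz",**W)
s=bot.get_state();p=s["ee_pos"];print(p,s["orientation"],s["force"])
x=a.copy()
u=np.array([np.cos(.095),np.sin(.095),0]);seat=np.array([.524,-.007,.185])
pts=[seat-.015*u+[0,0,.0165],seat,seat+.02*u+[0,0,.0155],seat+.08*u+[0,0,.0155]]
q=proj(W,pts);print(q)
for v in q: cv2.circle(x,tuple(int(i) for i in v.round()),2,(255,0,0),-1)
cv2.imwrite("pics/w4.png",cv2.resize(x[:,:,::-1],(800,600)))
for n in("scene","top"):cv2.imwrite(f"pics/{n}4.png",bot.camera(n)[:,:,::-1])
for t in("hook_seat","hook"):print(t,[(round(d["conf"],2),np.round(d["centre"]).tolist(),[np.argwhere(d["mask"]).min(0).tolist(),np.argwhere(d["mask"]).max(0).tolist()])for d in bot.outline_of(t,"wrist")])
E
```

```text
t: 7.6
ee_pos: [0.4608, -0.1422, 0.2682]
orientation: [-3.141, -0.001, 2.928]
force: [1.0, 0.5, -3.0]
finger_gap: 0.136
finger_force: 59.0
t: 8.02
ee_pos: [0.4535, -0.0107, 0.2685]
orientation: [3.141, 0.0, -3.042]
force: [0.0, -1.3, -2.9]
finger_gap: 0.138
finger_force: 59.0
t: 8.43
ee_pos: [0.4535, -0.0139, 0.2345]
orientation: [-3.141, -0.002, -3.049]
force: [0.2, -0.3, -2.8]
finger_gap: 0.139
finger_force: 58.9
[ 0.45334629 -0.0138295   0.23425422] [-3.14119368e+00 -3.07937162e-03 -3.04853241e+00] [-0.20132674 -0.60518684 -3.90306749]
[[257.54829741 289.67285281]
 [257.61482752 293.63827197]
 [257.66859235 328.78404243]
 [257.8501473  389.6357679 ]]
hook_seat [(0.74, [259.0, 308.0], [[280, 252], [338, 260]])]
hook [(0.82, [256.0, 309.0], [[280, 252], [338, 261]]), (0.34, [432.0, 291.0], [[279, 414], [310, 446]])]
```

View pics/w4.png

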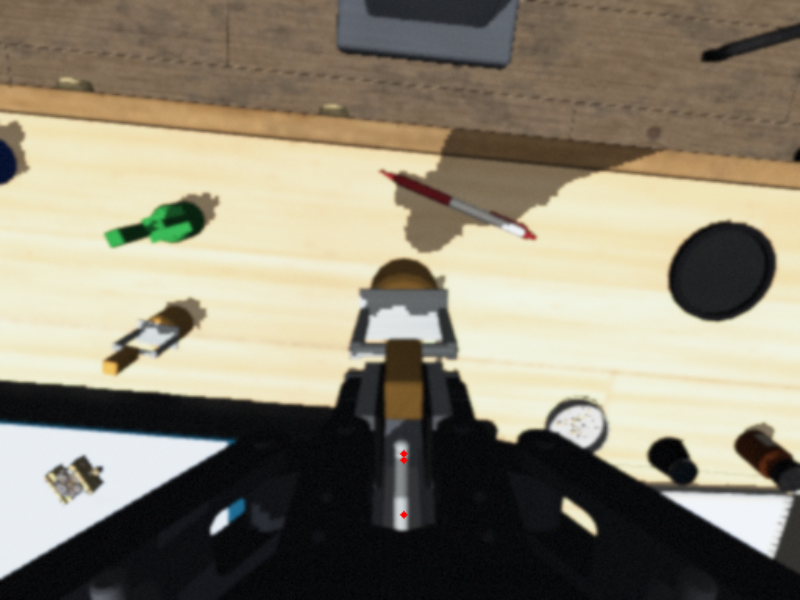

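The hook lies in line with the tab: predicted column 257.5, seen at about 257, with the tip near row 282. I insert along the scale's x.

```bash
python3 -m pendant '[{"grip":1,"delta_pos":[0,0,-0.05],"angular":[0,0,0]},{"grip":1,"delta_pos":[-0.2,0,-0.05],"angular":[0,0,0]},{"grip":1,"delta_pos":[-0.4,0,-0.05],"angular":[0,0,0]},{"grip":1,"delta_pos":[-0.6,0,-0.05],"angular":[0,0,0]},{"grip":1,"delta_pos":[-0.8,0,-0.05],"angular":[0,0,0]}]'
python3 -m pendant '[{"grip":1,"delta_pos":[-0.2,0,0],"angular":[0,0,0]},{"grip":1,"delta_pos":[-0.4,0,0],"angular":[0,0,0]},{"grip":1,"delta_pos":[-0.6,0,0],"angular":[0,0,0]},{"grip":1,"delta_pos":[-0.8,0,0],"angular":[0,0,0]},{"grip":1,"delta_pos":[-0.94,0,0],"angular":[0,0,0]}]'
python3 -m pendant '[{"grip":1,"delta_pos":[0,0,0.05],"angular":[0,0,0]},{"grip":1,"delta_pos":[0,0,0.1],"angular":[0,0,0]},{"grip":1,"delta_pos":[0,0,0.15],"angular":[0,0,0]},{"grip":1,"delta_pos":[0,0,0.2],"angular":[0,0,0]},{"grip":1,"delta_pos":[0,0,0.25],"angular":[0,0,0]}]'
python3 - <<'E'
from h import *
s=bot.get_state();p=s["ee_pos"];print(p,s["orientation"],s["force"])
W=bot.camera_model("wrist");a=bot.camera("wrist");b=bot.camera("scene");
m=bot.camera_model("scene");c=proj(m,[[.523,-.007,.19]])[0].round().astype(int);print(c)
cr=b[c[1]-40:c[1]+40,c[0]-40:c[0]+40]
cv2.imwrite("pics/w5.png",np.hstack([cv2.resize(a[150:350,156:356],(400,400)),cv2.resize(cr,(400,400),interpolation=2)])[:,:,::-1])
E
```

```text
t: 9.1
ee_pos: [0.4869, -0.01, 0.2384]
orientation: [-3.141, -0.0, -3.047]
force: [0.9, -0.7, -3.6]
finger_gap: 0.132
finger_force: 59.0
t: 9.52
ee_pos: [0.5242, -0.0065, 0.2383]
orientation: [-3.141, -0.0, -3.047]
force: [0.2, 0.8, -3.1]
finger_gap: 0.14
finger_force: 58.9
t: 9.93
ee_pos: [0.523, -0.0066, 0.2286]
orientation: [3.142, 0.0, -3.047]
force: [0.3, -0.1, -3.3]
finger_gap: 0.139
finger_force: 59.0
[ 0.52303014 -0.0065678   0.22856655] [ 3.14158832e+00  2.89157892e-04 -3.04697859e+00] [ 0.33523806 -0.09505672 -3.28592072]
[259 170]
```

View pics/w5.png

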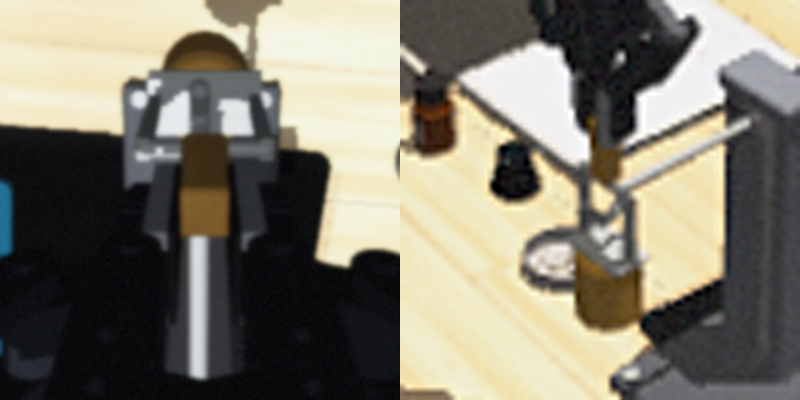

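The hook's tip is inside the window: left picture at (200,90), and the scene view shows the arm passing through the stirrup. I take an averaged force reading and then lower slowly.

```bash
cat > fz.py <<'E'
from h import *
f=[];z=[]
for i in range(16):
    bot.camera("top");s=bot.get_state();f.append(s["force"]);z.append(s["ee_pos"][2])
f=np.array(f);print("F",f.mean(0).round(3),"sd",f.std(0).round(2),"z",np.mean(z).round(4),"t",s["t"],s["ee_pos"])
E
python3 fz.py
python3 -m pendant '[{"grip":1,"delta_pos":[0,0,0.06],"angular":[0,0,0]},{"grip":1,"delta_pos":[0,0,0.12],"angular":[0,0,0]},{"grip":1,"delta_pos":[0,0,0.18],"angular":[0,0,0]},{"grip":1,"delta_pos":[0,0,0.24],"angular":[0,0,0]},{"grip":1,"delta_pos":[0,0,0.3],"angular":[0,0,0]}]'
python3 -m pendant '[{"grip":1,"delta_pos":[0,0,0.06],"angular":[0,0,0]},{"grip":1,"delta_pos":[0,0,0.12],"angular":[0,0,0]},{"grip":1,"delta_pos":[0,0,0.18],"angular":[0,0,0]},{"grip":1,"delta_pos":[0,0,0.24],"angular":[0,0,0]},{"grip":1,"delta_pos":[0,0,0.3],"angular":[0,0,0]}]'
python3 -m pendant '[{"grip":1,"delta_pos":[0,0,0.06],"angular":[0,0,0]},{"grip":1,"delta_pos":[0,0,0.12],"angular":[0,0,0]},{"grip":1,"delta_pos":[0,0,0.18],"angular":[0,0,0]},{"grip":1,"delta_pos":[0,0,0.24],"angular":[0,0,0]},{"grip":1,"delta_pos":[0,0,0.3],"angular":[0,0,0]}]'
python3 fz.py
```

```text
F [ 0.081 -0.134 -3.374] sd [0.53 0.48 0.47] z 0.2287 t 10.8333 [ 0.52327132 -0.00657521  0.22860924]
t: 11.25
ee_pos: [0.5232, -0.0065, 0.2162]
orientation: [-3.141, -0.0, -3.047]
force: [-0.0, 0.3, -2.9]
finger_gap: 0.136
finger_force: 59.0
t: 11.67
ee_pos: [0.5233, -0.0066, 0.2046]
orientation: [-3.141, 0.0, -3.047]
force: [0.6, 0.3, -1.7]
finger_gap: 0.134
finger_force: 59.0
t: 12.08
ee_pos: [0.5233, -0.0066, 0.1925]
orientation: [-3.141, 0.0, -3.047]
force: [-0.6, -0.2, -1.1]
finger_gap: 0.143
finger_force: 59.1
F [-1.441  0.064 -0.814] sd [0.6  0.6  0.47] z 0.1926 t 12.8833 [ 0.52324297 -0.00659593  0.19259544]
```

```bash
python3 -m pendant '[{"grip":1,"delta_pos":[0.02,0,0.03],"angular":[0,0,0]},{"grip":1,"delta_pos":[0.04,0,0.06],"angular":[0,0,0]},{"grip":1,"delta_pos":[0.06,0,0.09],"angular":[0,0,0]},{"grip":1,"delta_pos":[0.06,0,0.12],"angular":[0,0,0]},{"grip":1,"delta_pos":[0.06,0,0.15],"angular":[0,0,0]}]'
python3 fz.py
```

```text
t: 13.3
ee_pos: [0.521, -0.0068, 0.1866]
orientation: [-3.142, 0.001, -3.047]
force: [-0.9, -0.1, -0.8]
finger_gap: 0.141
finger_force: 59.2
F [ 0.225  0.045 -0.825] sd [0.45 0.4  0.64] z 0.1866 t 14.1 [ 0.52092796 -0.00679512  0.18663194]
```

```bash
python3 -m pendant '[{"grip":1,"delta_pos":[0,0,0.05],"angular":[0,0,0]},{"grip":1,"delta_pos":[0,0,0.1],"angular":[0,0,0]},{"grip":1,"delta_pos":[0,0,0.15],"angular":[0,0,0]},{"grip":1,"delta_pos":[0,0,0.2],"angular":[0,0,0]},{"grip":1,"delta_pos":[0,0,0.25],"angular":[0,0,0]}]'
python3 fz.py;python3 fz.py
```

```text
t: 14.52
ee_pos: [0.5209, -0.0068, 0.1764]
orientation: [-3.141, 0.0, -3.047]
force: [0.2, 0.0, 0.6]
finger_gap: 0.138
finger_force: 59.3
F [ 0.325  0.072 -0.088] sd [0.37 0.38 0.44] z 0.1766 t 15.3167 [ 0.52090336 -0.00680954  0.17662652]
F [0.333 0.321 0.276] sd [0.38 0.41 0.45] z 0.1766 t 16.1167 [ 0.52090455 -0.0067834   0.17659005]
```

Net load on the hand is about 0.1 N, so the spring now carries the weight. I let go.

```bash
python3 -m pendant '[{"grip":0.8,"delta_pos":[0,0,0],"angular":[0,0,0]},{"grip":0.7,"delta_pos":[0,0,0],"angular":[0,0,0]},{"grip":0.5,"delta_pos":[0,0,0],"angular":[0,0,0]},{"grip":0.4,"delta_pos":[0,0,0],"angular":[0,0,0]},{"grip":0.4,"delta_pos":[0,0,0],"angular":[0,0,0]}]'
python3 - <<'E'
from h import *
P=None
for i in range(24):
    for _ in range(3 if i else 0):bot.camera("top")
    a=cv2.cvtColor(bot.camera("wrist"),cv2.COLOR_RGB2GRAY).astype(float)[150:290,200:310]
    if P is not None:print(round(bot.get_state()["t"],2),np.abs(a-P).mean().round(2),cv2.phaseCorrelate(P,a)[0])
    if P is None:P=a
print(bot.get_state()["force"],bot.get_state()["finger_gap"])
cv2.imwrite("pics/w6.png",cv2.resize(bot.camera("wrist")[150:350,156:356],(400,400))[:,:,::-1])
E
```

```text
t: 16.53
ee_pos: [0.5208, -0.0068, 0.1766]
orientation: [-3.141, -0.0, -3.047]
force: [0.9, 0.9, -0.4]
finger_gap: 0.601
finger_force: 0.0
16.78 3.24 (0.3817328528676427, 0.23641365160605687)
16.98 1.79 (0.04763348539817258, 0.06839386489488675)
17.18 1.94 (0.02600168219645127, 0.1111009651544066)
17.38 1.89 (0.023460146958818484, 0.08175544152823022)
17.58 1.89 (0.05818163825489364, 0.1287446879590135)
17.78 1.91 (0.03543338746049329, 0.14488674787898503)
17.98 1.9 (0.06065346767087476, 0.11847897468173585)
18.18 1.92 (0.04786513124954439, 0.1327035938578831)
18.38 1.9 (0.04318371876886573, 0.10337289780116521)
18.58 1.91 (0.02943061803519953, 0.09945654149082372)
18.78 1.89 (0.06882472766007908, 0.13072880167013068)
18.98 1.91 (0.05552266614111545, 0.09910180901590593)
19.18 1.9 (0.020152301649631, 0.13359354479233332)
19.38 1.9 (0.032972911853519804, 0.08579869631955717)
19.58 1.9 (0.06465422684465949, 0.11640055780229375)
19.78 1.91 (0.04349493999755083, 0.11138602846078527)
19.98 1.92 (0.027107146071827515, 0.16354638116060016)
20.18 1.91 (0.039717858267373174, 0.14444962869339406)
20.38 1.91 (0.006587189571426677, 0.1362911320347706)
20.58 1.92 (0.042426728330752894, 0.11491761774318832)
20.78 1.91 (0.032645865051748046, 0.10723833077061329)
20.98 1.91 (0.03389092866594012, 0.09470618788793672)
21.18 1.91 (0.017013266677622596, 0.1117996838682842)
[-0.74398134  0.28473716  0.58103679] 0.6044663594928033
```

View pics/w6.png

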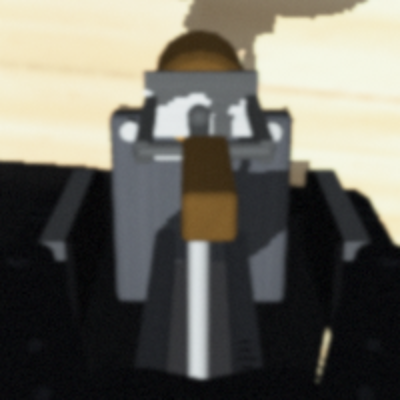

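The weight hangs free and has been still for over 4 s. I close again gently and lift slowly.

```bash
python3 -m pendant '[{"grip":0.5,"delta_pos":[0,0,0],"angular":[0,0,0]},{"grip":0.6,"delta_pos":[0,0,0],"angular":[0,0,0]},{"grip":0.7,"delta_pos":[0,0,0],"angular":[0,0,0]},{"grip":0.75,"delta_pos":[0,0,0],"angular":[0,0,0]},{"grip":0.8,"delta_pos":[0,0,0],"angular":[0,0,0]}]'
python3 -m pendant '[{"grip":0.82,"delta_pos":[0,0,0],"angular":[0,0,0]},{"grip":0.84,"delta_pos":[0,0,0],"angular":[0,0,0]},{"grip":0.86,"delta_pos":[0,0,0],"angular":[0,0,0]},{"grip":0.9,"delta_pos":[0,0,0],"angular":[0,0,0]},{"grip":1,"delta_pos":[0,0,0],"angular":[0,0,0]}]'
python3 -m pendant '[{"grip":1,"delta_pos":[0,0,0],"angular":[0,0,0]},{"grip":1,"delta_pos":[0,0,0],"angular":[0,0,0]},{"grip":1,"delta_pos":[0,0,0],"angular":[0,0,0]},{"grip":1,"delta_pos":[0,0,-0.03],"angular":[0,0,0]},{"grip":1,"delta_pos":[0,0,-0.08],"angular":[0,0,0]}]'
for i in 1; do
python3 -m pendant '[{"grip":1,"delta_pos":[0,0,-0.06],"angular":[0,0,0]},{"grip":1,"delta_pos":[0,0,-0.12],"angular":[0,0,0]},{"grip":1,"delta_pos":[0,0,-0.18],"angular":[0,0,0]},{"grip":1,"delta_pos":[0,0,-0.24],"angular":[0,0,0]},{"grip":1,"delta_pos":[0,0,-0.3],"angular":[0,0,0]}]'
done
python3 -m pendant '[{"grip":1,"delta_pos":[0,0,-0.06],"angular":[0,0,0]},{"grip":1,"delta_pos":[0,0,-0.12],"angular":[0,0,0]},{"grip":1,"delta_pos":[0,0,-0.18],"angular":[0,0,0]},{"grip":1,"delta_pos":[0,0,-0.24],"angular":[0,0,0]},{"grip":1,"delta_pos":[0,0,-0.3],"angular":[0,0,0]}]'
python3 -m pendant '[{"grip":1,"delta_pos":[0,0,-0.06],"angular":[0,0,0]},{"grip":1,"delta_pos":[0,0,-0.12],"angular":[0,0,0]},{"grip":1,"delta_pos":[0,0,-0.18],"angular":[0,0,0]},{"grip":1,"delta_pos":[0,0,-0.24],"angular":[0,0,0]},{"grip":1,"delta_pos":[0,0,-0.3],"angular":[0,0,0]}]'
python3 -m pendant '[{"grip":1,"delta_pos":[0,0,-0.06],"angular":[0,0,0]},{"grip":1,"delta_pos":[0,0,-0.12],"angular":[0,0,0]},{"grip":1,"delta_pos":[0,0,-0.18],"angular":[0,0,0]},{"grip":1,"delta_pos":[0,0,-0.24],"angular":[0,0,0]},{"grip":1,"delta_pos":[0,0,-0.3],"angular":[0,0,0]}]'
python3 -m pendant '[{"grip":1,"delta_pos":[0,0,-0.06],"angular":[0,0,0]},{"grip":1,"delta_pos":[0,0,-0.12],"angular":[0,0,0]},{"grip":1,"delta_pos":[0,0,-0.18],"angular":[0,0,0]},{"grip":1,"delta_pos":[0,0,-0.24],"angular":[0,0,0]},{"grip":1,"delta_pos":[0,0,-0.28],"angular":[0,0,0]}]'
```

```text
t: 21.65
ee_pos: [0.5209, -0.0068, 0.1766]
orientation: [-3.142, 0.0, -3.047]
force: [-0.4, 0.1, -0.5]
finger_gap: 0.201
finger_force: 0.0
t: 22.07
ee_pos: [0.5209, -0.0068, 0.1766]
orientation: [-3.141, -0.0, -3.047]
force: [0.8, 0.8, 0.1]
finger_gap: 0.138
finger_force: 60.5
t: 22.48
ee_pos: [0.5208, -0.0068, 0.1797]
orientation: [-3.142, -0.0, -3.047]
force: [-0.4, 0.3, -0.7]
finger_gap: 0.144
finger_force: 60.5
t: 22.9
ee_pos: [0.5208, -0.0068, 0.192]
orientation: [-3.142, -0.0, -3.047]
force: [-0.3, 0.5, -2.0]
finger_gap: 0.141
finger_force: 60.5
t: 23.32
ee_pos: [0.5208, -0.0068, 0.2039]
orientation: [-3.142, -0.0, -3.047]
force: [-0.1, 0.7, -0.6]
finger_gap: 0.144
finger_force: 60.4
t: 23.73
ee_pos: [0.5208, -0.0068, 0.2158]
orientation: [-3.142, -0.001, -3.047]
force: [-0.0, -0.8, -2.1]
finger_gap: 0.135
finger_force: 60.3
t: 24.15
ee_pos: [0.5209, -0.0068, 0.228]
orientation: [-3.142, -0.0, -3.047]
force: [1.2, -0.1, -2.6]
finger_gap: 0.141
finger_force: 60.3
t: 24.57
ee_pos: [0.5209, -0.0068, 0.2394]
orientation: [-3.141, 0.0, -3.047]
force: [1.1, -0.0, -2.4]
finger_gap: 0.14
finger_force: 60.3
```

```bash
python3 -m pendant '[{"grip":1,"delta_pos":[0.1,0,0],"angular":[0,0,0]},{"grip":1,"delta_pos":[0.3,0,0],"angular":[0,0,0]},{"grip":1,"delta_pos":[0.5,0,0],"angular":[0,0,0]},{"grip":1,"delta_pos":[0.7,0,0],"angular":[0,0,0]},{"grip":1,"delta_pos":[0.9,0,0],"angular":[0,0,0]}]'
python3 -m pendant '[{"grip":1,"delta_pos":[0.2,0,0],"angular":[0,0,0]},{"grip":1,"delta_pos":[0.4,0,0],"angular":[0,0,0]},{"grip":1,"delta_pos":[0.6,0,0],"angular":[0,0,0]},{"grip":1,"delta_pos":[0.8,0,0],"angular":[0,0,0]},{"grip":1,"delta_pos":[0.9,0,0],"angular":[0,0,0]}]'
python3 - <<'E'
from h import *
f=[]
for i in range(4):bot.camera("top");f.append(bot.get_state()["force"])
print(np.mean(f,0)); 
r=[]
T=dict(np.load("w4.npz"))
for uv in [(722,271)]: print("rest w4",atz(T,np.array(uv)/1.5625,.009))
for w in ("top",):
  m=bot.outline_of("rest",w)
  for d in m: print(d["conf"],d["centre"],atz(bot.camera_model(w),d["centre"],.007))
plan([(.4418,.126,.215,-3.047),(.4415,.2525,.19,-3.047),(.4415,.2525,.135,-3.047)])
E
```

```text
t: 24.98
ee_pos: [0.484, -0.0103, 0.2391]
orientation: [-3.142, 0.0, -3.047]
force: [0.5, 0.1, -4.3]
finger_gap: 0.138
finger_force: 60.2
t: 25.4
ee_pos: [0.4482, -0.0137, 0.2393]
orientation: [3.141, 0.001, -3.047]
force: [-0.9, -0.5, -3.1]
finger_gap: 0.144
finger_force: 60.2
[ 0.58212263 -0.0521942  -2.64954109]
rest w4 [0.44245469 0.25291411 0.009     ]
d [-0.14, 3.49, 0.6] a [-0.0, -0.0, -0.0]
d [-0.29, 3.15, 0.63] a [0.0, 0.0, 0.0]
d [0.0, -0.0, 1.37] a [0.0, 0.0, 0.0]
```

```bash
python3 -m pendant '[{"grip":1,"delta_pos":[0,0.4,0],"angular":[0,0,0]},{"grip":1,"delta_pos":[0,1.1,0.1],"angular":[0,0,0]},{"grip":1,"delta_pos":[-0.1,1.9,0.3],"angular":[0,0,0]},{"grip":1,"delta_pos":[-0.14,2.7,0.5],"angular":[0,0,0]},{"grip":1,"delta_pos":[-0.14,3.49,0.6],"angular":[0,0,0]}]'
python3 -m pendant '[{"grip":1,"delta_pos":[0,0.8,0.1],"angular":[0,0,0]},{"grip":1,"delta_pos":[-0.1,1.6,0.3],"angular":[0,0,0]},{"grip":1,"delta_pos":[-0.2,2.3,0.4],"angular":[0,0,0]},{"grip":1,"delta_pos":[-0.3,2.8,0.5],"angular":[0,0,0]},{"grip":1,"delta_pos":[-0.3,3.15,0.63],"angular":[0,0,0]}]'
python3 -m pendant '[{"grip":1,"delta_pos":[0,0,0.2],"angular":[0,0,0]},{"grip":1,"delta_pos":[0,0,0.5],"angular":[0,0,0]},{"grip":1,"delta_pos":[0,0,0.9],"angular":[0,0,0]},{"grip":1,"delta_pos":[0,0,1.2],"angular":[0,0,0]},{"grip":1,"delta_pos":[0,0,1.45],"angular":[0,0,0]}]'
python3 -m pendant '[{"grip":1,"delta_pos":[0,0,0.02],"angular":[0,0,0]},{"grip":1,"delta_pos":[0,0,0.04],"angular":[0,0,0]},{"grip":1,"delta_pos":[0,0,0.06],"angular":[0,0,0]},{"grip":1,"delta_pos":[0,0,0.08],"angular":[0,0,0]},{"grip":1,"delta_pos":[0,0,0.1],"angular":[0,0,0]}]'
python3 -c "
from h import *
s=bot.get_state();print(s['ee_pos'],s['force'],s['orientation'])"
```

```text
t: 26.07
ee_pos: [0.4414, 0.1274, 0.2137]
orientation: [-3.141, -0.001, -3.048]
force: [0.1, -0.1, -2.2]
finger_gap: 0.14
finger_force: 60.2
t: 26.48
ee_pos: [0.4418, 0.2545, 0.1888]
orientation: [-3.141, -0.001, -3.046]
force: [-0.9, -1.0, -3.2]
finger_gap: 0.141
finger_force: 60.2
t: 26.9
ee_pos: [0.4414, 0.2513, 0.1299]
orientation: [-3.141, -0.001, -3.048]
force: [0.5, -0.3, -3.1]
finger_gap: 0.137
finger_force: 60.2
t: 27.32
ee_pos: [0.442, 0.2527, 0.1286]
orientation: [3.141, 0.001, -3.047]
force: [0.1, 0.2, -2.8]
finger_gap: 0.142
finger_force: 60.2
[0.44198909 0.25270745 0.12859656] [ 0.09042608  0.15034678 -2.78189782] [ 3.14078350e+00  1.09949443e-03 -3.04713561e+00]
```

Now I descend in small steps until the force shows contact, expected at a TCP height of about 0.119–0.122.

```bash
python3 -m pendant '[{"grip":1,"delta_pos":[0,0,0.04],"angular":[0,0,0]},{"grip":1,"delta_pos":[0,0,0.08],"angular":[0,0,0]},{"grip":1,"delta_pos":[0,0,0.1],"angular":[0,0,0]},{"grip":1,"delta_pos":[0,0,0.1],"angular":[0,0,0]},{"grip":1,"delta_pos":[0,0,0.1],"angular":[0,0,0]}]'
python3 -m pendant '[{"grip":1,"delta_pos":[0,0,0.02],"angular":[0,0,0]},{"grip":1,"delta_pos":[0,0,0.03],"angular":[0,0,0]},{"grip":1,"delta_pos":[0,0,0.04],"angular":[0,0,0]},{"grip":1,"delta_pos":[0,0,0.04],"angular":[0,0,0]},{"grip":1,"delta_pos":[0,0,0.04],"angular":[0,0,0]}]'
python3 -m pendant '[{"grip":1,"delta_pos":[0,0,0.02],"angular":[0,0,0]},{"grip":1,"delta_pos":[0,0,0.03],"angular":[0,0,0]},{"grip":1,"delta_pos":[0,0,0.04],"angular":[0,0,0]},{"grip":1,"delta_pos":[0,0,0.04],"angular":[0,0,0]},{"grip":1,"delta_pos":[0,0,0.04],"angular":[0,0,0]}]'
```

```text
t: 27.73
ee_pos: [0.4416, 0.2525, 0.1237]
orientation: [-3.141, -0.0, -3.047]
force: [-0.4, -0.1, -3.3]
finger_gap: 0.143
finger_force: 60.2
t: 28.15
ee_pos: [0.4417, 0.2525, 0.1222]
orientation: [-3.141, -0.0, -3.047]
force: [-0.3, -0.5, -3.3]
finger_gap: 0.145
finger_force: 60.2
t: 28.57
ee_pos: [0.4417, 0.2524, 0.1205]
orientation: [-3.141, -0.0, -3.047]
force: [-0.3, -0.2, -3.6]
finger_gap: 0.14
finger_force: 60.2
```

```bash
python3 -m pendant '[{"grip":1,"delta_pos":[0,0,0.01],"angular":[0,0,0]},{"grip":1,"delta_pos":[0,0,0.02],"angular":[0,0,0]},{"grip":1,"delta_pos":[0,0,0.025],"angular":[0,0,0]},{"grip":1,"delta_pos":[0,0,0.025],"angular":[0,0,0]},{"grip":1,"delta_pos":[0,0,0.025],"angular":[0,0,0]}]'
python3 -m pendant '[{"grip":1,"delta_pos":[0,0,0.01],"angular":[0,0,0]},{"grip":1,"delta_pos":[0,0,0.02],"angular":[0,0,0]},{"grip":1,"delta_pos":[0,0,0.025],"angular":[0,0,0]},{"grip":1,"delta_pos":[0,0,0.025],"angular":[0,0,0]},{"grip":1,"delta_pos":[0,0,0.025],"angular":[0,0,0]}]'
```

```text
t: 28.98
ee_pos: [0.4417, 0.2525, 0.1196]
orientation: [-3.141, -0.0, -3.047]
force: [-0.5, 1.0, -3.6]
finger_gap: 0.138
finger_force: 60.2
t: 29.4
ee_pos: [0.4417, 0.2525, 0.1186]
orientation: [-3.141, -0.0, -3.047]
force: [-0.1, -0.8, -3.6]
finger_gap: 0.134
finger_force: 60.2
```

```bash
python3 -m pendant '[{"grip":1,"delta_pos":[0,0,0.01],"angular":[0,0,0]},{"grip":1,"delta_pos":[0,0,0.02],"angular":[0,0,0]},{"grip":1,"delta_pos":[0,0,0.025],"angular":[0,0,0]},{"grip":1,"delta_pos":[0,0,0.025],"angular":[0,0,0]},{"grip":1,"delta_pos":[0,0,0.025],"angular":[0,0,0]}]'
python3 -m pendant '[{"grip":1,"delta_pos":[0,0,0.01],"angular":[0,0,0]},{"grip":1,"delta_pos":[0,0,0.02],"angular":[0,0,0]},{"grip":1,"delta_pos":[0,0,0.025],"angular":[0,0,0]},{"grip":1,"delta_pos":[0,0,0.025],"angular":[0,0,0]},{"grip":1,"delta_pos":[0,0,0.025],"angular":[0,0,0]}]'
```

```text
t: 29.82
ee_pos: [0.4417, 0.2525, 0.1176]
orientation: [-3.142, 0.0, -3.047]
force: [0.9, -0.5, -3.1]
finger_gap: 0.141
finger_force: 60.3
t: 30.23
ee_pos: [0.4421, 0.2527, 0.1175]
orientation: [3.141, 0.001, -3.047]
force: [-1.2, -0.3, 3.7]
finger_gap: 0.137
finger_force: 61.1
```

Contact: the force turned to +3.7 N. I release and withdraw upward.

```bash
python3 -m pendant '[{"grip":0.84,"delta_pos":[0,0,0],"angular":[0,0,0]},{"grip":0.8,"delta_pos":[0,0,0],"angular":[0,0,0]},{"grip":0.7,"delta_pos":[0,0,0],"angular":[0,0,0]},{"grip":0.5,"delta_pos":[0,0,0],"angular":[0,0,0]},{"grip":0.4,"delta_pos":[0,0,0],"angular":[0,0,0]}]'
python3 -m pendant '[{"grip":0.4,"delta_pos":[0,0,0],"angular":[0,0,0]},{"grip":0.4,"delta_pos":[0,0,-0.3],"angular":[0,0,0]},{"grip":0.4,"delta_pos":[0,0,-0.8],"angular":[0,0,0]},{"grip":0.4,"delta_pos":[0,0,-1.4],"angular":[0,0,0]},{"grip":0.4,"delta_pos":[0,0,-2.2],"angular":[0,0,0]}]'
python3 -m pendant '[{"grip":0.4,"delta_pos":[0,0,-0.5],"angular":[0,0,0]},{"grip":0.4,"delta_pos":[0,0,-0.8],"angular":[0,0,0]},{"grip":0.4,"delta_pos":[0,0,-1],"angular":[0,0,0]},{"grip":0.4,"delta_pos":[0,0,-1],"angular":[0,0,0]},{"grip":0.4,"delta_pos":[0,0,-1],"angular":[0,0,0]}]'
python3 - <<'E'
from h import *
W=bot.camera_model("wrist");a=bot.camera("wrist")
print("expected base/top",proj(W,[[.442,.2526,.004],[.442,.2526,.138]]).round(0).tolist())
for d in bot.outline_of("weight","wrist"):
  q=np.argwhere(d["mask"]);print(round(d["conf"],2),np.round(d["centre"]).tolist(),q.min(0)[::-1].tolist(),q.max(0)[::-1].tolist())
h=cv2.cvtColor(a,cv2.COLOR_RGB2HSV);u,v=proj(W,[[.442,.2526,.138]])[0].astype(int);print(h[v-2:v+3,u].tolist())
for n in("scene",):
  m=bot.camera_model(n);bot.camera(n);print(proj(m,[[.442,.2526,.004],[.442,.2526,.138]]).round(0).tolist())
  for d in bot.outline_of("weight",n):q=np.argwhere(d["mask"]);print(round(d["conf"],2),np.round(d["centre"]).tolist(),q.min(0)[::-1].tolist(),q.max(0)[::-1].tolist())
E
```

```text
t: 30.65
ee_pos: [0.4415, 0.2524, 0.1162]
orientation: [-3.141, -0.001, -3.047]
force: [-0.7, 0.3, 0.2]
finger_gap: 0.568
finger_force: 0.0
t: 31.07
ee_pos: [0.441, 0.252, 0.2048]
orientation: [-3.14, -0.002, -3.047]
force: [0.3, 1.5, 0.0]
finger_gap: 0.597
finger_force: 0.0
t: 31.48
ee_pos: [0.4414, 0.2525, 0.2436]
orientation: [-3.141, -0.001, -3.047]
force: [0.0, 0.8, -0.7]
finger_gap: 0.604
finger_force: 0.0
expected base/top [[258.0, 161.0], [257.0, 189.0]]
0.83 [256.0, 170.0] [237, 147] [279, 194]
0.71 [250.0, 277.0] [235, 268] [260, 299]
0.65 [173.0, 256.0] [165, 246] [177, 263]
[[24, 137, 243], [24, 140, 243], [24, 137, 244], [24, 141, 243], [23, 142, 243]]
[[195.0, 185.0], [191.0, 152.0]]
0.77 [277.0, 264.0] [270, 246] [283, 276]
0.66 [307.0, 250.0] [301, 234] [311, 264]
0.64 [304.0, 305.0] [295, 280] [311, 324]
0.6 [192.0, 174.0] [188, 152] [201, 189]
```

The weight stands upright, centred in the rest, as seen by both cameras, and the gripper is clear of it.

```bash
python3 -c "
from workcell import bot
print(bot.sign_off())"
```

```text
the job is handed in; nothing more can be done
None
```

The job is handed in: the weight hung still and free on the hook for over 4 s, came off slowly, and was left standing upright in the rest at about 31 s with the gripper clear of it.

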